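Jog the spring under the tester's head

ROBOT

A 6-joint arm with a two-finger parallel gripper is mounted at the origin on the work surface. World frame = base frame: x ahead of the robot, y to its left, z up, the work surface at z = 0. Lengths are in m, angles in rad, forces in N, time in s.
With the tool pointing down it reaches from about 0.325 to 0.925 m from the base axis. Payload 3.1 kg.
Tool frame: the origin (TCP) lies midway between the tips of the shut fingers; the grasp point (between the pads) lies 19 mm behind it; z points along the fingers, y is the direction in which the jaws open and shut (so a half turn about z gives the same grasp; the last joint's range is limited). The gripper opens to 85 mm and grips with 20 to 120 N. Pads are 22 mm wide; open, the fingers measure 114 mm over their backs; the gripper's body (76 mm by 85 mm) begins 54 mm behind the grasp point. The pads swing forward as they close: fully open they stand 13 mm farther back than shut.
Start: joints at [1.207, 0.217, 1.613, -0, 1.311, -0.112], TCP at [0.156, 0.605, 0.231] pointing down, gripper open.
Joint ranges: [-2.75, 2.75], [-0.78, 2.1], [0.31, 2.55], [-1.13, 4.27], [0.13, 2.63], [-2.58, 2.58]. Speed limits (rad/s): [2.79, 2.79, 3.14, 3.14, 3.14, 3.14].

INTERFACE

Orientations are given as a 3x3 rotation matrix whose columns are the frame's x, y, z axes.
In Python, from rig import monitor, viewer, arm gives the robot as it stands.
- The arm moves only by the tool play_rows, never from a script. Its argument "deltas" is a list of rows, each a list of 7 numbers: the turn, a rotation vector about the tool's x, y, z in degrees, then the shift along the tool's x, y, z in mm, then the finger opening in mm, from 0 to 85.4. A call has 1 to 5 rows; each row shifts and turns the pose as measured when the row begins, along the tool's axes as they then stand; what a row does not reach is not made up. A row lasts 1/8 s, in which the tool goes at most 62.5 mm and 10.7 degrees, less where a joint would pass 70% of its speed; a pose out of reach is approached as far as the arm can. A call with a gripper value outside its range is refused whole. The fingers move at their own pace and stop on an object; "force" is the grip in N (left out, the last holds). Time passes only in rows, so rows that do not move let the fingers close. It gives the time, the measured TCP pose, the force and the opening at its end, in the units of the state.
- monitor.sense(): the state, without advancing time (a new reading comes with each control period).
- viewer.grab_frame(name): name is "scene" or "top" or "wrist"; returns the picture (400x640x3 uint8, blue, green, red); there is no depth.
- viewer.camera_model(name): a dict with "fx", "fy", "cx", "cy" (pixels), "pose" (4x4, takes a point from camera to world coordinates). Camera axes: x right, y down, z forward; pixel columns grow to the right and rows downward; lengths in m; the calibration is good to about 2 mm. The wrist camera is an equidistant fisheye: a pixel r from the principal point sees the ray r / f radians off the axis. A picture is of the moment at which its call begins: read the wrist's pose just before it. camera_model takes no time and is no camera call; for the wrist camera it gives the pose at the moment of the call.
- arm.finish_job(): hands the job in, once; it reports no verdict.
The state is a dict: "time_s": time; "joints": joint angles; "qd": joint speeds; "joint_efforts": joint torques, N m; "tcp_pos": TCP position; "tcp_rot": TCP orientation; "contact_force": force on the tool from outside, world axes, zero at the start; "moment": the same for the moment, N m; "grip_width": finger opening in m.
Only numpy, scipy, OpenCV 4.12 (cv2) and the standard library are available. Lean on these libraries where they do the work, as an engineer would, in place of code of your own. Each camera call takes 0.05 s, during which the arm holds its last target. There are 200 camera calls.

TASK

The spring standing on the tester's small shuttle has to be run in under the red head. Hold the jog-in button (the flat round cap on one of the three small grey button boxes) fully pressed for four seconds in one go, then let go of it. Do not press the square jog-out button or the mushroom-shaped stop button, and do not run the shuttle on to its far end.

Things in the scene. Friction and masses are not known exactly. Their poses are not given: they have to be found in the camera images.
- jog_cap (a point): Centre of the top of the jog-in button: flat, black, round cap, 34 mm diameter, 14 mm proud of a fixed grey box 72 x 72 x 52 mm (high), so 66 mm above the bench. Pressed straight down it travels 8 mm to its stop; its spring takes 1 N at first and 4.5 N at the stop and brings it back when let go. z is up. Two like boxes (jog-out, stop) stand 90 mm or more away; their places vary.
- shuttle (a joint): Travel in m of the spring's shuttle on the tester (90 mm square plate, round platen, upright coil spring): 0 at the start, 0.04 right under the head, 0.065 its far end. It creeps in at about 10 mm/s while jog-in is fully pressed, slower if pressed less, and stays put when let go. The white tester, 0.54 m tall, is fixed at the left of the bench. Do not push the shuttle by hand.
- jog_out (a joint): Bystander: travel in m of the jog-out button, 0 up, 0.008 fully pressed. A flat, black, square cap 32 x 32 mm, 14 mm proud of its grey box, top 66 mm above the bench. Leave it alone.
- stop (a joint): Bystander: travel in m of the stop button, 0 up, 0.008 fully pressed. A mushroom-shaped red cap of 44 mm diameter, its top 79 mm above the bench, on its grey box. Leave it alone.

How it is judged:
On the way, in this order (a step that is already met when the one before it is completed fails the run):
1. the jog-in button is held pressed (5.5 mm or more of its 8 mm) for at least 2.5 s without a break (height (world z) of jog_cap below 0.0605 m), for 2.5 s.
2. the jog-in button is let go and is up again (height (world z) of jog_cap above 0.064 m), for 0.2 s.
At the end, for the whole second after the job is handed in: The jog-in button is up again (within 2 mm) and the shuttle stands still with the spring under the head: 23 to 57 mm from its start, which is what about 2.5 to 5.5 s of holding gives (height (world z) of jog_cap above 0.064 m and value of joint shuttle between 0.023 and 0.057 m and velocity of joint shuttle below 0.002 m/s); the robot touches nothing.
It fails at once if the jog-out button is pressed (more than 3 mm) (value of joint jog_out above 0.003 m).
It fails at once if the stop button is pressed (more than 3 mm) (value of joint stop above 0.003 m).
It fails at once if the shuttle is run on to its far end (value of joint shuttle above 0.062 m).
It fails at once if the robot pushes the shuttle itself (contact force between any of the fingers, the arm and shuttle above 1 N).
It also fails if it takes over 32 s, if anything falls off the work surface, if the arm or the gripper's body presses on something with over 40 N, if the wrist force passes 120 N, or if a joint passes its speed limit or range.

## Working session

There is one attempt and no reset: what is moved stays moved. The work goes in short steps, Python scripts to look and compute and a tool call to move; the robot and the scene stay as the last step left them, time stands still between calls to the robot, and variables do not carry over. Pictures are saved under pics/ and viewed, about 8 in all and at most 12, crops included, and the job is handed in when it is done.

Besides the shell and the picture viewer there is one more tool, called after "Emit:" by a JSON object that holds its "fn" and its "kwargs", one argument or row to a line. play_rows: Moves the arm, as the interface text tells. Its arguments: {"type":"object","properties":{"deltas":{"type":"array","items":{"type":"array","items":{"type":"number"}}},"force":{"type":"number"}},"required":["deltas"]}

```bash
mkdir -p pics; python3 - <<'E'
from rig import monitor, viewer
import cv2,numpy as np
s=monitor.sense();print(s['time_s'],s['tcp_pos'],s['tcp_rot'],s['contact_force'])
for n in('top','scene'):
    m=viewer.camera_model(n);print(n,m)
    cv2.imwrite(f'pics/{n}0.png',viewer.grab_frame(n))
E
```

```text
0.0 [0.15539104 0.6045356  0.22994408] [[-9.68474785e-01  2.49110053e-01 -8.79087573e-04]
 [ 2.49111436e-01  9.68472200e-01 -2.25612958e-03]
 [ 2.89347316e-04 -2.40399538e-03 -9.99997069e-01]] [-0.13298978 -0.51887041  0.1986033 ]
top {'fx': 502.0959915456501, 'fy': 502.0959915456501, 'cx': 323.2591860726943, 'cy': 207.31462814045753, 'pose': array([[ 0.01359931, -0.99801783,  0.06144484,  0.44654671],
       [-0.99953684, -0.01524169, -0.02634019,  0.05561598],
       [ 0.0272245 , -0.06105817, -0.99776286,  1.31498501],
       [ 0.        ,  0.        ,  0.        ,  1.        ]])}
scene {'fx': 439.0225360142628, 'fy': 439.0225360142628, 'cx': 323.09300732730014, 'cy': 203.92088702287396, 'pose': array([[ 0.06132977,  0.84107108, -0.53743659,  1.19526729],
       [ 0.99806596, -0.04620259,  0.04158908, -0.01611606],
       [ 0.01014841, -0.53894782, -0.84227802,  1.18288293],
       [ 0.        ,  0.        ,  0.        ,  1.        ]])}
```

View pics/top0.png

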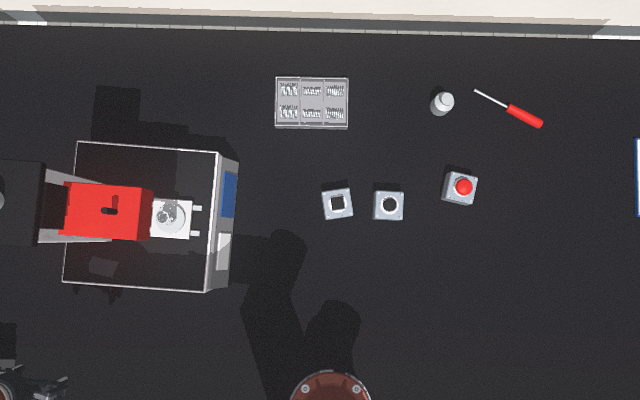

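View pics/scene0.png

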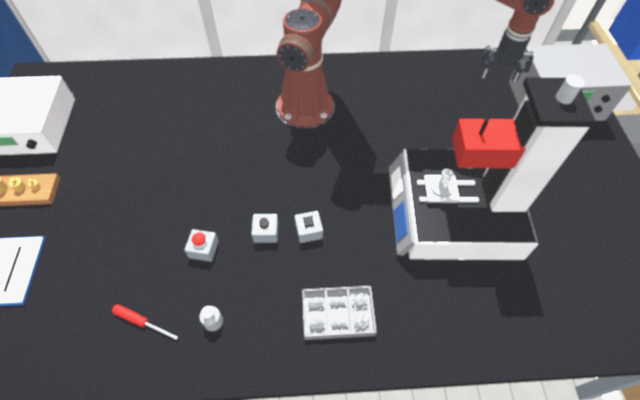

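The top view shows the round cap at about (389,205), the square one at (338,204) and the red mushroom at (463,187). In the scene view they are at (264,223), (308,221) and (199,240). The gripper is behind the tester at the lower left.

```bash
cat > h.py <<'E'
import numpy as np
from rig import viewer
def ray(m,u,v,z):
    d=m['pose'][:3,:3]@[(u-m['cx'])/m['fx'],(v-m['cy'])/m['fy'],1]; o=m['pose'][:3,3]
    return o+d*(z-o[2])/d[2]
E
python3 - <<'E'
from h import *
import cv2
for n,pts in dict(top=[(389.5,205,.066),(338,204,.066),(463,187,.079),(205,292,.1),(222,152,.1)],scene=[(264,223,.066),(308,221,.066),(199,240,.079)]).items():
    m=viewer.camera_model(n)
    for p in pts: print(n,p,ray(m,*p).round(4))
a=cv2.imread('pics/top0.png')[170:230,310:490];b=cv2.imread('pics/scene0.png')[200:270,170:350]
cv2.imwrite('pics/crop.png',np.vstack([cv2.resize(a,None,fx=4,fy=4,interpolation=2),cv2.resize(b,None,fx=4,fy=4,interpolation=2)]))
E
```

```text
top (389.5, 205, 0.066) [ 0.5318 -0.1431  0.066 ]
top (338, 204, 0.066) [ 0.5323 -0.014   0.066 ]
top (463, 187, 0.079) [ 0.5787 -0.3247  0.079 ]
top (205, 292, 0.1) [0.3147 0.3029 0.1   ]
top (222, 152, 0.1) [0.6522 0.2713 0.1   ]
scene (264, 223, 0.066) [ 0.5394 -0.1382  0.066 ]
scene (308, 221, 0.066) [ 0.5398 -0.009   0.066 ]
scene (199, 240, 0.079) [ 0.5925 -0.3193  0.079 ]
```

View pics/crop.png

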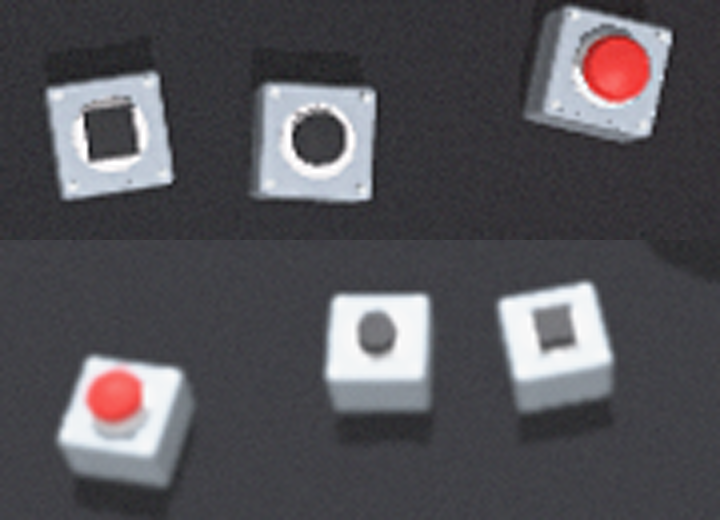

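Emit:
{"fn": "play_rows", "kwargs": {
  "deltas": [
    [0,0,0,-12.5,-48.5,-14,0],
    [0,0,0,-12.5,-48.5,-14,0],
    [0,0,0,-12.5,-48.5,-14,0],
    [0,0,0,-12.5,-48.5,-14,0],
    [0,0,0,-12.5,-48.5,-14,0]
  ],
  "force": 40
}}

```text
time_s: 0.72
tcp_pos: [0.1546, 0.3475, 0.2966]
tcp_rot: [[-0.969, 0.246, -0.005], [0.246, 0.969, -0.014], [0.002, -0.014, -1.0]]
contact_force: [0.4, 0.2, 0.2]
grip_width: -0.0001
```

Emit:
{"fn": "play_rows", "kwargs": {
  "deltas": [
    [0,0,0,-51.5,-20,0,0],
    [0,0,0,-52,-23,0,0],
    [0,0,0,-48.5,-29,0,0],
    [0,0,0,-45,-35,0,0],
    [0,0,0,-36.5,-42.5,0,0]
  ]
}}

```text
time_s: 1.35
tcp_pos: [0.3471, 0.1393, 0.2988]
tcp_rot: [[-0.971, 0.239, -0.0], [0.239, 0.971, -0.008], [-0.002, -0.008, -1.0]]
contact_force: [0.6, 0.6, 0.9]
grip_width: -0.0002
```

Emit:
{"fn": "play_rows", "kwargs": {
  "deltas": [
    [0,0,0,-41,-39,18,0],
    [0,0,0,-41,-39,18,0],
    [0,0,0,-41,-39,18,0],
    [0,0,0,-41,-39,18,0],
    [0,0,0,-41,-39,18,0]
  ]
}}

```text
time_s: 1.98
tcp_pos: [0.5035, -0.1089, 0.2097]
tcp_rot: [[-0.97, 0.242, 0.006], [0.242, 0.97, -0.006], [-0.007, -0.005, -1.0]]
contact_force: [-0.6, 0.9, 0.2]
grip_width: -0.0005
```

```bash
python3 - <<'E'
from h import *
import cv2
from rig import monitor
m=viewer.camera_model('wrist')
im=viewer.grab_frame('wrist');cv2.imwrite('pics/w1.png',im);s=monitor.sense()
print(s['tcp_pos'],s['tcp_rot'],m)
E
```

```text
[ 0.50533667 -0.11452173  0.20636192] [[-0.96959024  0.2446907   0.00460757]
 [ 0.24463006  0.96955521 -0.01090044]
 [-0.00713453 -0.00944181 -0.99992997]] {'fx': 309.70691628693146, 'fy': 309.70691628693146, 'cx': 319.272855823735, 'cy': 195.51804246496107, 'pose': array([[ 0.24143712,  0.92698267,  0.2870736 ,  0.4307627 ],
       [ 0.97040179, -0.22900037, -0.07667594, -0.0885286 ],
       [-0.00533731,  0.29708916, -0.95483483,  0.35141508],
       [ 0.        ,  0.        ,  0.        ,  1.        ]])}
```

View pics/w1.png

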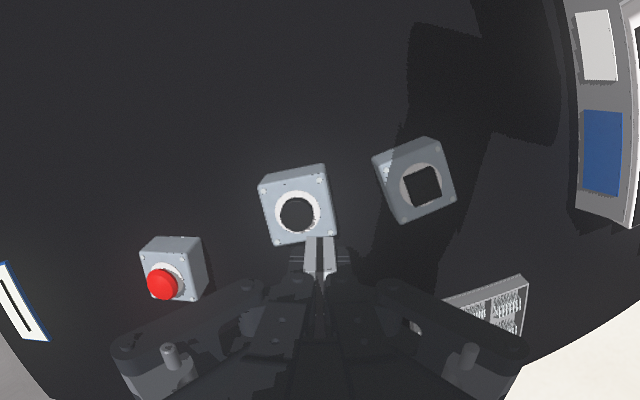

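The wrist view shows the round cap centred at about (297,214), the square cap at (422,186) and the mushroom at (162,284).

```bash
python3 - <<'E'
from h import *
import cv2
from rig import monitor
m=viewer.camera_model('wrist');s=monitor.sense()
for u,v in((297,214),(422,186)):
    p=np.array([u-m['cx'],v-m['cy']]);r=np.hypot(*p);t=r/m['fx']
    d=m['pose'][:3,:3]@np.r_[np.sin(t)*p/r,np.cos(t)];o=m['pose'][:3,3]
    q=o+d*(.066-o[2])/d[2];print(q)
    if u==297:
        q2=np.r_[(q[:2]+[.535,-.141])/2,.078]
        for g in(q,np.r_[.535,-.141,.066]):print('tool shift mm to 12mm above',1e3*s['tcp_rot'].T@(np.r_[g[:2],.078]-s['tcp_pos']))
print(s['tcp_pos'],s['time_s'])
E
```

```text
[ 0.53023304 -0.14314901  0.066     ]
tool shift mm to 12mm above [-30.22657175 -20.45184767 128.77969617]
tool shift mm to 12mm above [-34.32285755 -17.20183351 128.77823512]
[ 0.53194225 -0.01763753  0.066     ]
[ 0.50533667 -0.11452173  0.20636192] 2.025
```

Emit:
{"fn": "play_rows", "kwargs": {
  "deltas": [
    [0,0,0,-16,-9.5,38,0],
    [0,0,0,-15.5,-9.5,40,0],
    [0,0,0,0,0,25,0],
    [0,0,0,0,0,8,0],
    [0,0,0,0,0,0,0]
  ]
}}

```text
time_s: 2.65
tcp_pos: [0.5315, -0.1443, 0.0902]
tcp_rot: [[-0.968, 0.249, 0.0], [0.249, 0.968, -0.009], [-0.002, -0.009, -1.0]]
contact_force: [0.3, 0.5, -0.2]
grip_width: 0.0005
```

Emit:
{"fn": "play_rows", "kwargs": {
  "deltas": [
    [0,0,0,0,0,15,0],
    [0,0,0,0,0,6,0],
    [0,0,0,0,0,2,0]
  ]
}}

```text
time_s: 3.02
tcp_pos: [0.5335, -0.1447, 0.0689]
tcp_rot: [[-0.969, 0.248, 0.005], [0.248, 0.969, -0.011], [-0.008, -0.009, -1.0]]
contact_force: [-0.9, -0.5, 0.2]
grip_width: 0.0
```

Emit:
{"fn": "play_rows", "kwargs": {
  "deltas": [
    [0,0,0,0,0,8,0],
    [0,0,0,0,0,3,0],
    [0,0,0,0,0,1,0]
  ]
}}

```text
time_s: 3.4
tcp_pos: [0.5344, -0.1451, 0.058]
tcp_rot: [[-0.969, 0.248, 0.007], [0.248, 0.969, -0.012], [-0.009, -0.01, -1.0]]
contact_force: [-2.5, 1.0, 6.5]
grip_width: 0.0001
```

Emit:
{"fn": "play_rows", "kwargs": {
  "deltas": [
    [0,0,0,0,0,0.5,0],
    [0,0,0,0,0,0.5,0],
    [0,0,0,0,0,0.5,0],
    [0,0,0,0,0,0.5,0],
    [0,0,0,0,0,0.5,0]
  ]
}}

```text
time_s: 4.03
tcp_pos: [0.5344, -0.1451, 0.058]
tcp_rot: [[-0.969, 0.248, 0.005], [0.248, 0.969, -0.011], [-0.008, -0.009, -1.0]]
contact_force: [-2.5, 0.7, 5.8]
grip_width: -0.0001
```

Stable at the stop (z 0.058, about 6 N).

Emit:
{"fn": "play_rows", "kwargs": {
  "deltas": [
    [0,0,0,0,0,0.5,0],
    [0,0,0,0,0,0.5,0],
    [0,0,0,0,0,0.5,0],
    [0,0,0,0,0,0.5,0],
    [0,0,0,0,0,0.5,0]
  ]
}}

```text
time_s: 4.65
tcp_pos: [0.5344, -0.1451, 0.058]
tcp_rot: [[-0.969, 0.248, 0.004], [0.248, 0.969, -0.011], [-0.006, -0.009, -1.0]]
contact_force: [-1.9, -0.0, 4.9]
grip_width: -0.0001
```

Emit:
{"fn": "play_rows", "kwargs": {
  "deltas": [
    [0,0,0,0,0,0.5,0],
    [0,0,0,0,0,0.5,0],
    [0,0,0,0,0,0.5,0],
    [0,0,0,0,0,0.5,0],
    [0,0,0,0,0,0.5,0]
  ]
}}

```text
time_s: 5.28
tcp_pos: [0.5344, -0.145, 0.058]
tcp_rot: [[-0.969, 0.248, 0.003], [0.247, 0.969, -0.01], [-0.005, -0.009, -1.0]]
contact_force: [-1.7, 1.8, 4.9]
grip_width: 0.0001
```

```bash
python3 - <<'E'
from h import *
import cv2
c=cv2.imread('pics/top0.png')[170:250,130:230]
a=viewer.grab_frame('top')[170:250,130:230]
cv2.imwrite('pics/mid.png',cv2.resize(np.hstack([c,a]),None,fx=4,fy=4,interpolation=2))
E
```

```text
(no output)
```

View pics/mid.png

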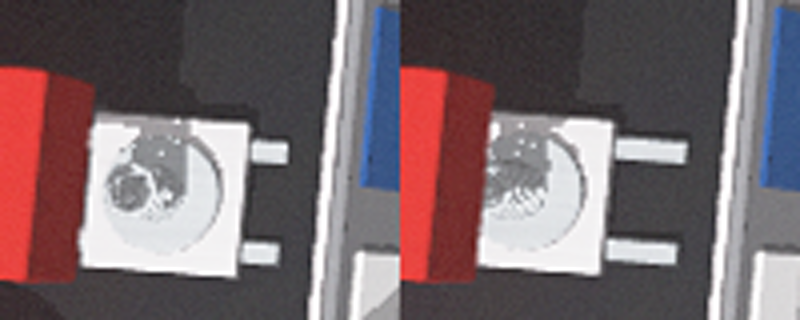

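The plate's right edge has moved from column 248 to 213 in the crop, about 20 mm after 2.1 s. That matches the expected rate, so I keep holding until about 7.2 s.

Emit:
{"fn": "play_rows", "kwargs": {
  "deltas": [
    [0,0,0,0,0,0.5,0],
    [0,0,0,0,0,0.5,0],
    [0,0,0,0,0,0.5,0],
    [0,0,0,0,0,0.5,0],
    [0,0,0,0,0,0.5,0]
  ]
}}

```text
time_s: 5.95
tcp_pos: [0.5343, -0.145, 0.058]
tcp_rot: [[-0.969, 0.247, 0.002], [0.247, 0.969, -0.01], [-0.004, -0.009, -1.0]]
contact_force: [-1.9, 0.7, 5.5]
grip_width: -0.0002
```

Emit:
{"fn": "play_rows", "kwargs": {
  "deltas": [
    [0,0,0,0,0,0.5,0],
    [0,0,0,0,0,0.5,0],
    [0,0,0,0,0,0.5,0],
    [0,0,0,0,0,0.5,0],
    [0,0,0,0,0,0.5,0]
  ]
}}

```text
time_s: 6.58
tcp_pos: [0.5344, -0.1451, 0.0581]
tcp_rot: [[-0.969, 0.247, 0.0], [0.247, 0.969, -0.01], [-0.003, -0.009, -1.0]]
contact_force: [-3.2, 0.2, 5.8]
grip_width: -0.0003
```

Emit:
{"fn": "play_rows", "kwargs": {
  "deltas": [
    [0,0,0,0,0,0.5,0],
    [0,0,0,0,0,0.5,0],
    [0,0,0,0,0,0.5,0],
    [0,0,0,0,0,0.5,0],
    [0,0,0,0,0,0.5,0]
  ]
}}

```text
time_s: 7.2
tcp_pos: [0.5344, -0.145, 0.058]
tcp_rot: [[-0.969, 0.247, -0.001], [0.247, 0.969, -0.009], [-0.002, -0.009, -1.0]]
contact_force: [-2.0, 1.8, 5.2]
grip_width: -0.0003
```

Emit:
{"fn": "play_rows", "kwargs": {
  "deltas": [
    [0,0,0,0,0,-20,0],
    [0,0,0,0,0,-30,0],
    [0,0,0,0,0,-20,0],
    [0,0,0,0,0,0,0],
    [0,0,0,0,0,0,0]
  ]
}}

```text
time_s: 7.82
tcp_pos: [0.5339, -0.1444, 0.1269]
tcp_rot: [[-0.969, 0.247, -0.001], [0.247, 0.969, -0.009], [-0.002, -0.009, -1.0]]
contact_force: [0.3, 0.0, 0.3]
grip_width: -0.0
```

```bash
python3 - <<'E'
from h import *
import cv2
from rig import monitor
c=cv2.imread('pics/top0.png')[170:250,130:230]
a=viewer.grab_frame('top')[170:250,130:230]
w=viewer.grab_frame('wrist')
cv2.imwrite('pics/end.png',np.vstack([cv2.resize(np.hstack([c,a]),(640,256),interpolation=2),w[:300]]))
s=monitor.sense();print(s['time_s'],s['tcp_pos'],s['contact_force'],abs(s['qd']).max())
E
```

```text
7.925 [ 0.53374413 -0.14430533  0.12665379] [-0.81547873 -1.10382095  0.17291591] 0.005210716020263694
```

View pics/end.png

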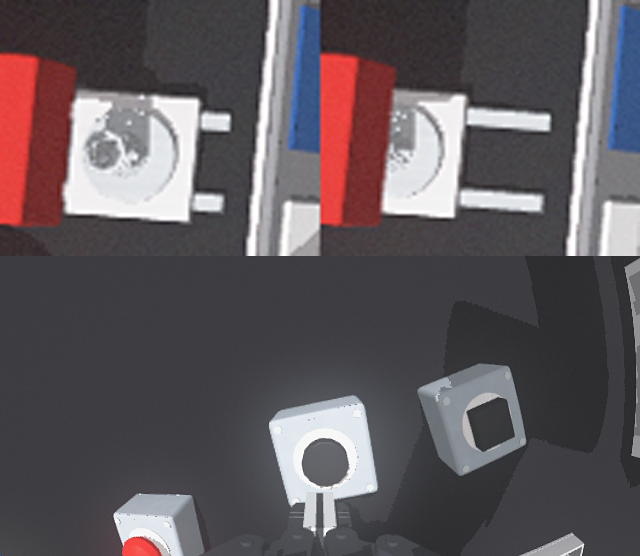

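The plate edge has moved from column 198 to 146, about 16 px or 39 mm. The tool is clear of the cap and the force is near zero, so I hand in.

```bash
python3 -c "
from rig import arm
print(arm.finish_job())"
```

```text
the job is handed in; nothing more can be done
None
```

I held the jog-in button at its stop for about 4 s with the shut fingertips. Then I let go, lifted about 69 mm clear and handed the job in at about 8 s; no verdict came back.

- **Press:** the tool stood steady at z = 0.058 m, which is the full 8 mm of travel, with 5–6.5 N on it.
- **Shuttle:** the last top view puts it about 39 mm in from its start, estimated from how far the plate's edge moved. A mid-hold view showed about 20 mm after 2.1 s, which agrees with the stated rate.
- **Release:** after lifting, the force was near zero (about 1 N of noise). I did not measure the cap's height after release. The wrist view shows nothing touching it, and the tool had been off it for about half a second.
- **Other buttons:** I never approached the jog-out or stop button.
- **Disagreement:** the cameras differed by up to about 9 mm on where the cap was, mostly in x. I aimed between them and pressed about 3 mm from the estimated centre, well inside the 34 mm cap.

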